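# Clip the intake grille onto the dust extractor and keep it pressed

### The arm

A 7-joint arm with a two-finger parallel gripper is mounted at the origin on the work surface. World frame = base frame: x ahead of the robot, y to its left, z up, the work surface at z = 0. Lengths are in mm, angles in rad, forces in N, time in s.
With the tool pointing down it reaches from about 350 to 900 mm from the base axis. Payload 19.9 kg.
Tool frame: the origin (TCP) lies at the very end of the fingers, on their centre line; the grasp point (between the pads) lies 19 mm behind it (grasp_offset is the distance from the TCP to the grasp point, in mm); x points along the fingers, y is the direction in which the jaws open and shut, and the axes are right-handed (so a half turn about x gives the same grasp; the last joint's range is limited). The gripper opens to 94 mm and grips with 3 to 60 N. Pads are 16 mm wide; open, the fingers measure 119 mm over their backs; the gripper's body (75 mm by 177 mm) begins 78 mm behind the grasp point.
Start: joints at [1.163, 0.417, -0.01, 1.614, 0.005, 1.111, -0.053], TCP at [224.136, -583.405, 205.425] pointing down, gripper open.
Joint ranges: [-2.81, 2.81], [-0.39, 2.02], [-1.27, 1.25], [0.06, 2.57], [-1.19, 4.33], [0.19, 2], [-2.82, 2.82]. Speed limits (rad/s): [1.89, 1.89, 2.39, 2.39, 3.01, 3.01, 3.01].

### API

Orientations are given as a unit quaternion [w, x, y, z].
In Python, from plant import state, camera, hand_in, grasp_offset gives the robot as it stands.
- The arm moves only by the tool move_arm, never from a script. Its argument "rows" is a list of rows, each a list of 3 entries, a list of its own where there are three numbers: the turn, a rotation vector about the tool's x, y, z in rad, then the shift along the tool's x, y, z in mm, then the opening, from 0 (shut) to 1 (fully open). A call has 1 to 12 rows; each row shifts and turns the commanded pose from where the row before left it, along the tool's axes as they then stand; what a row does not reach is not made up. A row lasts 1/12 s, in which the tool goes at most 41.7 mm and 7.16 degrees, less where a joint would pass 70% of its speed; a pose out of reach is approached as far as the arm can. A call with a gripper value outside its range is refused whole. The fingers move at their own pace and stop on an object; the grip force is fixed at half the most. Time passes only in rows, so rows that do not move let the fingers close. It gives the time, the measured TCP pose, the force and the opening at its end, in the units of the state.
- state(): the state, without advancing time (a new reading comes with each control period).
- camera(name): name is "scene" or "top"; returns a dict with "pixels" (480x640x3 uint8, red, green, blue), "mtx" (3x3 intrinsics, pixels), "D" ([k1, k2, p1, p2, k3] as OpenCV has them; the pictures are not rectified), "origin" and "orientation" of the camera in the world. Camera axes: x right, y down, z forward; pixel columns grow to the right and rows downward; lengths in mm; the calibration is good to about 2 mm. A picture is of the moment at which its call begins. There is no depth.
- hand_in(): hands the job in, once; it reports no verdict.
The state is a dict: "t": time; "q": joint angles; "dq": joint speeds; "joint_efforts": joint torques, N m; "ee_pos": TCP position; "eef_rot": TCP orientation; "ft_force": force on the tool from outside, world axes, zero at the start; "torque": the same for the moment, N m; "finger_gap": finger opening in mm.
Only numpy, scipy, OpenCV 4.12 (cv2) and the standard library are available. Lean on these libraries where they do the work, as an engineer would, in place of code of your own. Each camera call takes 0.05 s, during which the arm holds its last target.

### The job

Get the bench dust extractor ready for polishing: lift the loose blanking cap off its intake neck and park it, upright and plugged fully into the hole of the wooden stand, then set the wire grille over the bare neck and press it straight down until it snaps past the spring catches and sits fully home on the rubber gasket. The gasket has just been glued, so do not let go: keep pressing the grille down with at least 10 N and finish while still holding that push. Leave the hammer, the steel block and the tin where they are.

Things in the scene. Friction and masses are not known exactly. Their poses are not given: they have to be found in the camera images.
- cap_grip (a point): Grasp point of the blanking cap: on its knob's axis, 22 mm above the top of the disc (10 mm below the knob's top, 27 mm above the disc's underside, 33 mm above the plug's foot); z is the cap's axis, up. The cap starts loose on the extractor's neck, its disc lying on the gasket, knob up.
- cap: The blanking cap, black plastic and solid, 56 to 112 g: a disc 76 mm across, 5 mm thick, with a plain round knob on top (24 mm across, 32 mm high) and under it a plug 47 mm across and 6 mm deep with a bevelled foot. Origin at the centre of the plug's foot.
- grille_grip (a point): Grasp point of the intake grille: on its knob's axis, 22 mm above the top of the screen (10 mm below the knob's top, 25 mm above the screen's underside, 47.8 mm above the skirt's foot); z is its axis, up. The grille starts standing on its skirt on the bench, knob up. It fits the neck at any turn about its axis.
- grille: The intake grille, 84 to 168 g: steel ring 89 mm across, a flat wire screen 3 mm thick on top with a solid hub and a round black knob (24 mm across, 32 mm high) in the middle; a skirt hangs 22.8 mm below the screen's underside, with an inward bead 2.5 mm high at its foot (71 mm clear inside). Origin at the centre of the skirt's foot.
- gasket: Black rubber gasket ring, 61 mm outside, on the rim of the extractor's intake neck, 152 mm above the bench. Origin at the centre of its top face, z up along the neck's axis. With the grille home, its screen's underside lies flat on the gasket (grille_grip 25 mm above this origin).
- extractor: Fixed dust extractor: grey box 240 x 220 mm, deck 120 mm above the bench (origin under its centre). Its neck, 68 mm across, top tapered to 60, bore 53, stands 30 mm above the deck. Four V-shaped spring catches stand 3.5 mm out of the neck, 18 mm below the gasket's top: a grille rests on them 7 mm above home; pushing it over them takes 11 to 18 N, then the force drops and it stays clipped.
- stand_well (a point): Centre of the mouth of the hole in the wooden stand that parks the cap: a fixed square block 100 x 100 mm, 28 mm high, with one round hole, 54 mm across and 14 mm deep, in its top. With the cap home, its disc lies on the block (cap_grip 27 mm above this point).
- hammer: Bystander: chasing hammer with a wooden handle, 270 mm long, lying on the bench to the left of the extractor. Origin at the middle of its length, on the bench.
- block: Bystander: square steel bench block, 80 x 80 x 22 mm. Origin at the centre of its underside.
- tin: Bystander: round flat aluminium tin, 75 mm across, 31 mm high. Origin at the centre of its underside.
There are look-alikes about, which are no part of the job. Of the things that look like the part that bears stand_well, take the one that is farthest from the robot's base at the start. Leave any pink look-alike of the grille alone.

How it is judged:
By the outcome, as a careful person would: the job done as asked, in the order asked, and still so for the second after the job is handed in, while the arm keeps its last pose, push and grip.
It also fails if it takes over 64 s, if anything falls off the work surface, if the arm or the gripper's body presses on something with over 40 N, if the wrist force passes 120 N, or if a joint passes its speed limit or range.

## Working session

There is one attempt and no reset: what is moved stays moved. The work goes in short steps, Python scripts to look and compute and a tool call to move; the robot and the scene stay as the last step left them, time stands still between calls to the robot, and variables do not carry over. Pictures are saved under pics/ and viewed, and the job is handed in when it is done.

Besides the shell and the picture viewer there is one more tool, called as name(argument=value, ...), one argument or row to a line, values as JSON. move_arm: Moves the arm, as the interface text tells. Its arguments: {"type":"object","properties":{"rows":{"type":"array","items":{"type":"array"}}},"required":["rows"]}

```bash
ls; mkdir -p pics
python3 - <<'E'
from plant import state,camera,grasp_offset
import cv2
print(grasp_offset if not callable(grasp_offset) else grasp_offset())
print(state())
for n in("scene","top"):
    c=camera(n); cv2.imwrite(f"pics/{n}0.png",c["pixels"][:,:,::-1]); print({k:v for k,v in c.items() if k!="pixels"})
E
```

```text
pics
18.8
{'t': 0.0, 'q': array([ 1.16249893,  0.41795609, -0.01030074,  1.61417526,  0.00470964,
        1.11067652, -0.05296824]), 'dq': array([ 0.00147775, -0.0009593 , -0.00167881,  0.0005536 ,  0.00076076,
       -0.00125967,  0.00113666]), 'joint_efforts': array([ 3.97137585e-03, -8.51233149e+01,  6.41153064e-01, -4.25989902e+01,
       -4.87479824e-02,  1.86779432e-02,  4.86254032e-05]), 'ee_pos': array([ 223.99329117, -583.08469537,  204.8359983 ]), 'eef_rot': array([-0.12856494, -0.69513429, -0.12937778,  0.69535657]), 'ft_force': array([-1.05709884, -0.67063256, -0.71940604]), 'torque': array([ 0.02283312,  0.01538543, -0.02910633]), 'finger_gap': 94.1277282571604}
{'mtx': array([[568.7149681 ,   0.        , 325.21214918],
       [  0.        , 568.7149681 , 235.65536722],
       [  0.        ,   0.        ,   1.        ]]), 'D': array([-0.01909499,  0.        ,  0.        ,  0.        ,  0.        ]), 'origin': array([1452.97204701, -309.68738604, 1371.50809363]), 'orientation': array([-0.26698204,  0.75762446,  0.56338411, -0.19319451])}
{'mtx': array([[572.97277997,   0.        , 323.02753227],
       [  0.        , 572.97277997, 224.06201012],
       [  0.        ,   0.        ,   1.        ]]), 'D': array([-0.06657496,  0.        ,  0.        ,  0.        ,  0.        ]), 'origin': array([ 191.80545129,   12.49294909, 1798.37015848]), 'orientation': array([-0.0522076 ,  0.70930948, -0.69983457,  0.06622693])}
```

View pics/scene0.png

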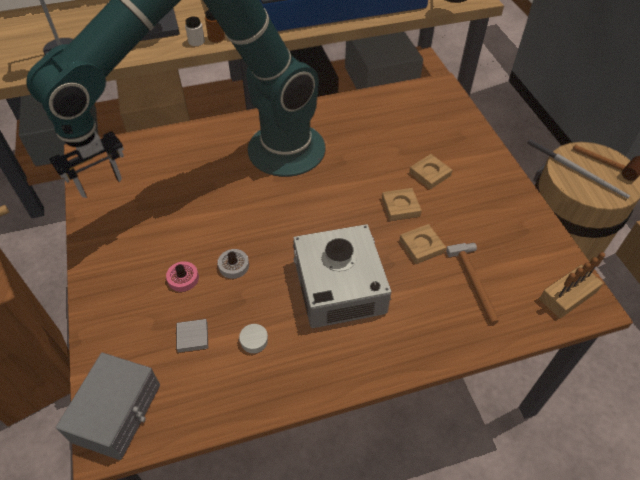

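View pics/top0.png

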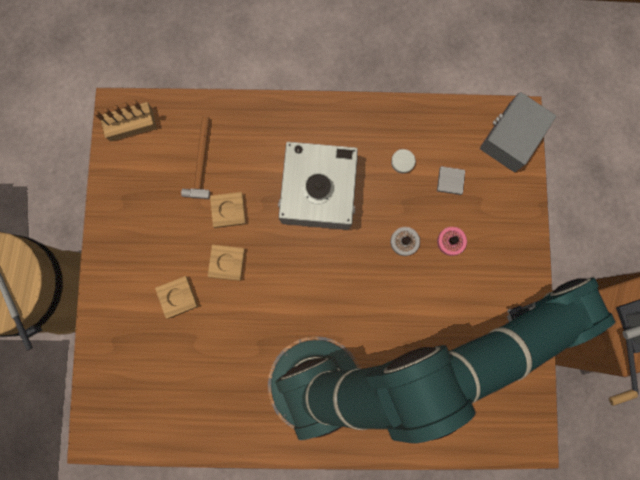

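The scene picture shows the cap on the extractor at (340,250), the grey grille at (233,262), the pink look-alike at (182,275) and stands at (423,243), (402,204), (431,171). In the top picture the cap is at (319,186), the grille at (405,240) and the stands at (228,209), (227,262), (177,297).

```bash
cat > h.py <<'E'
import numpy as np, cv2
from scipy.spatial.transform import Rotation as R
def rot(q): return R.from_quat([q[1],q[2],q[3],q[0]])
def ray(c,uv):
    p=cv2.undistortPoints(np.array([[uv]],float),c["mtx"],c["D"])[0,0]
    return rot(c["orientation"]).apply([p[0],p[1],1.])
def onz(c,uv,z):
    d=ray(c,uv); o=c["origin"]; return o+d*(z-o[2])/d[2]
def proj(c,P):
    P=np.atleast_2d(P).astype(float)
    X=rot(c["orientation"]).inv().apply(P-c["origin"])
    return cv2.projectPoints(X,np.zeros(3),np.zeros(3),c["mtx"],c["D"])[0][:,0]
def circ(x,y,z,r,n=72):
    a=np.linspace(0,2*np.pi,n,endpoint=False)
    return np.c_[x+r*np.cos(a),y+r*np.sin(a),np.full(n,z)]
def crop(c,ctr,half,scale,fn,polys=()):
    im=np.ascontiguousarray(c["pixels"][:,:,::-1]); x0,y0=int(ctr[0]-half),int(ctr[1]-half)
    k=im[max(y0,0):y0+2*half,max(x0,0):x0+2*half]
    k=cv2.resize(k,None,fx=scale,fy=scale,interpolation=cv2.INTER_CUBIC)
    for p,col in polys:
        q=((proj(c,p)-[max(x0,0),max(y0,0)]+.5)*scale)
        cv2.polylines(k,[np.round(q).astype(int)],True,col,1)
    cv2.imwrite(fn,k); return k
E
python3 - <<'E'
from plant import camera
from h import *
import pickle
T=camera("top");S=camera("scene");pickle.dump((T,S),open("c0.pkl","wb"))
for n,uv,z in[("capdisc",(319,186),157),("capknob",(319,183),189),("grille",(405,241),26),("s1",(228,209),28),("s2",(227,262),28),("s3",(177,297),28)]:
    p=onz(T,uv,z);print("T",n,p.round(1),np.hypot(*p[:2]).round(1))
for n,uv,z in[("cap",(340,254),157),("capknob",(340,246),189),("grille",(233,262),26),("s1",(423,243),28),("s2",(402,203),28),("s3",(431,170),28)]:
    p=onz(S,uv,z);print("S",n,p.round(1),np.hypot(*p[:2]).round(1))
def m(c,pts,fn):
    ks=[crop(c,p,h,300//(2*h) if 0 else 300/(2*h),"/tmp/x.png") for p,h in pts]
    ks=[cv2.resize(k,(300,300)) for k in ks]
    cv2.imwrite(fn,np.vstack([np.hstack(ks[:2]),np.hstack(ks[2:])])[:600])
m(T,[((319,186),40),((405,241),25),((228,209),25),((300,186),60)],"pics/t1.png")
m(S,[((340,255),40),((233,262),25),((423,243),25),((340,275),60)],"pics/s1.png")
E
```

```text
T capdisc [583.2  -5.4 157. ] 583.2
T capknob [584.4  -4.9 189. ] 584.5
T grille [ 442.1 -278.7   26. ] 522.7
T s1 [535.2 278.3  28. ] 603.3
T s2 [368.1 274.9  28. ] 459.5
T s3 [258.  424.5  28. ] 496.7
S cap [ 6.029e+02 -2.000e-01  1.570e+02] 602.9
S capknob [ 6.005e+02 -3.000e-01  1.890e+02] 600.5
S grille [ 450.1 -274.4   26. ] 527.2
S s1 [544.4 283.6  28. ] 613.8
S s2 [377.  282.7  28. ] 471.2
S s3 [267.  430.3  28. ] 506.4
```

View pics/t1.png

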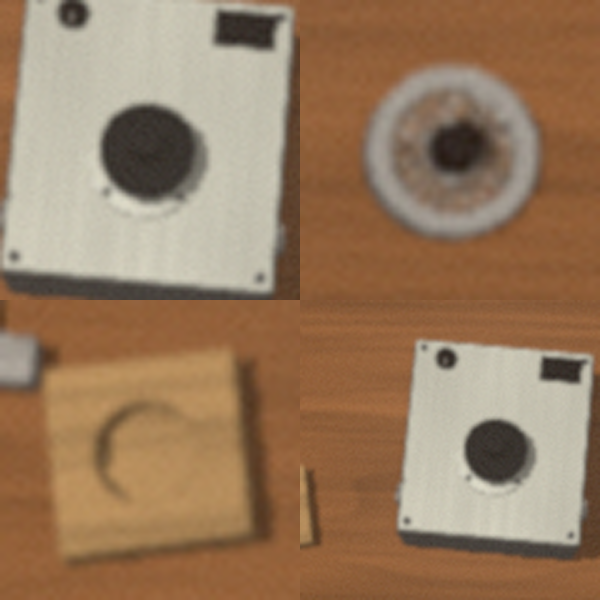

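View pics/s1.png

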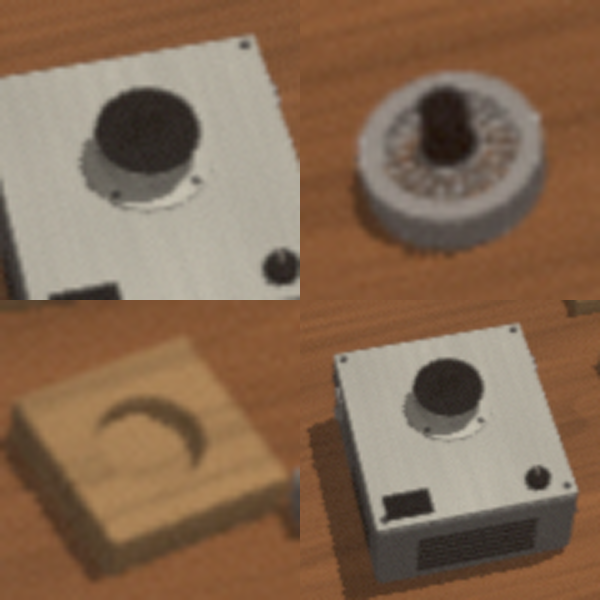

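```bash
cat > fit.py <<'E'
from h import *
from scipy.optimize import least_squares
import pickle
def hullmask(c,rings,ss=8,win=None):
    pts=proj(c,np.vstack(rings)); h=cv2.convexHull(pts.astype(np.float32))
    M=cv2.moments(h); return np.array([M["m10"],M["m01"]])/M["m00"],M["m00"],h
def blob(mask,near):
    n,l,s,ce=cv2.connectedComponentsWithStats(mask.astype(np.uint8),connectivity=4)
    i=l[int(near[1]),int(near[0])]
    m=(l==i).astype(np.uint8); cs,_=cv2.findContours(m,cv2.RETR_EXTERNAL,cv2.CHAIN_APPROX_NONE)
    f=np.zeros_like(m);cv2.drawContours(f,cs,-1,1,-1)
    ys,xs=np.nonzero(f); return np.array([xs.mean(),ys.mean()]),len(xs),f
def solve(c,ctr,rings,x0):
    return least_squares(lambda p:hullmask(c,rings(*p))[0]-ctr,x0,diff_step=1e-3,x_scale=100).x
def capr(z0):
    return lambda x,y:[circ(x,y,z0+6,38),circ(x,y,z0+11,38),circ(x,y,z0+43,12)]
grr=lambda x,y:[circ(x,y,0,44.5),circ(x,y,25.8,44.5),circ(x,y,57.8,12)]
E
python3 - <<'E'
from fit import *
T,S=pickle.load(open("c0.pkl","rb"))
for n,c,near,g in(("T",T,(319,186),(405,231)),("S",S,(340,250),(233,275))):
    im=c["pixels"].astype(int); hsv=cv2.cvtColor(c["pixels"],cv2.COLOR_RGB2HSV)
    for th in(70,90):
        ctr,A,f=blob(im.max(2)<th,near)
        p=solve(c,ctr,capr(146),[590,0]); print(n,"cap",th,ctr.round(2),A,hullmask(c,capr(146)(*p))[1],p.round(1))
    for th in (60,80,100):
        ctr,A,f=blob((hsv[:,:,1]<th)|(im.max(2)<60),g)
        p=solve(c,ctr,grr,[445,-277]); print(n,"gr",th,ctr.round(2),A,hullmask(c,grr(*p))[1],p.round(1))
    crop(c,(225,209) if n=="T" else (423,243),28,14,f"pics/st{n}.png")
E
```

```text
T cap 70 [318.03 185.8 ] 427 519.5118029336445 [584.4   0. ]
T cap 90 [318.25 185.95] 471 519.5734973021317 [584.   0.]
T gr 60 [404.86 241.06] 629 662.4480963798705 [ 443.7 -280.2]
T gr 80 [404.9  240.99] 662 662.4332100353204 [ 443.9 -280.3]
T gr 100 [404.87 240.96] 683 662.4200311950408 [ 444.  -280.2]
S cap 70 [338.75 249.78] 472 535.0341495347675 [586.6   0. ]
S cap 90 [338.52 250.  ] 507 535.2689769701101 [586.9   0. ]
S gr 60 [232.84 263.1 ] 701 747.148121049162 [ 443.7 -275.1]
S gr 80 [232.88 263.12] 730 747.1763823982328 [ 443.8 -275. ]
S gr 100 [232.87 263.13] 755 747.2105318849208 [ 443.9 -275. ]
```

View pics/stT.png

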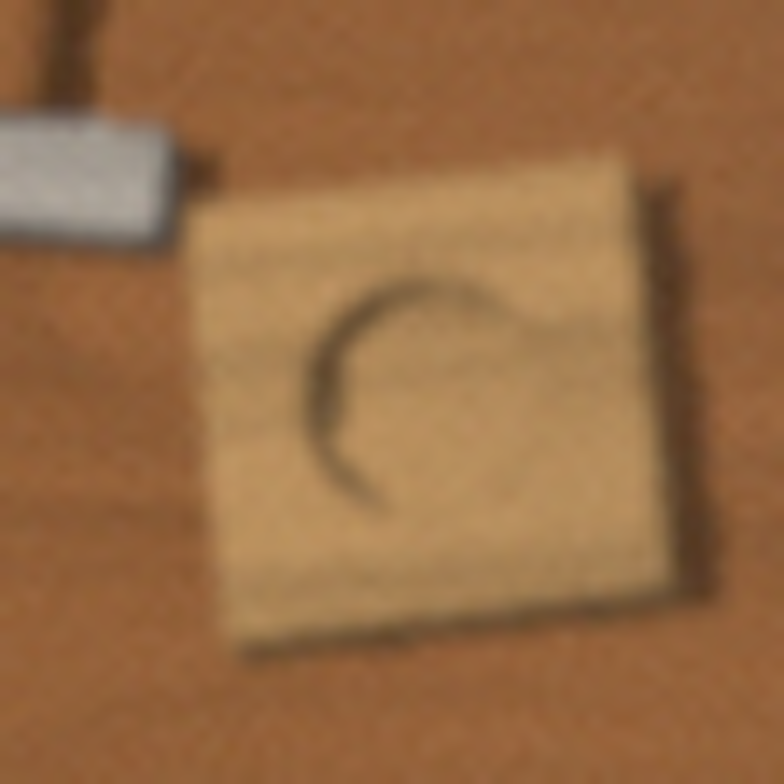

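View pics/stS.png

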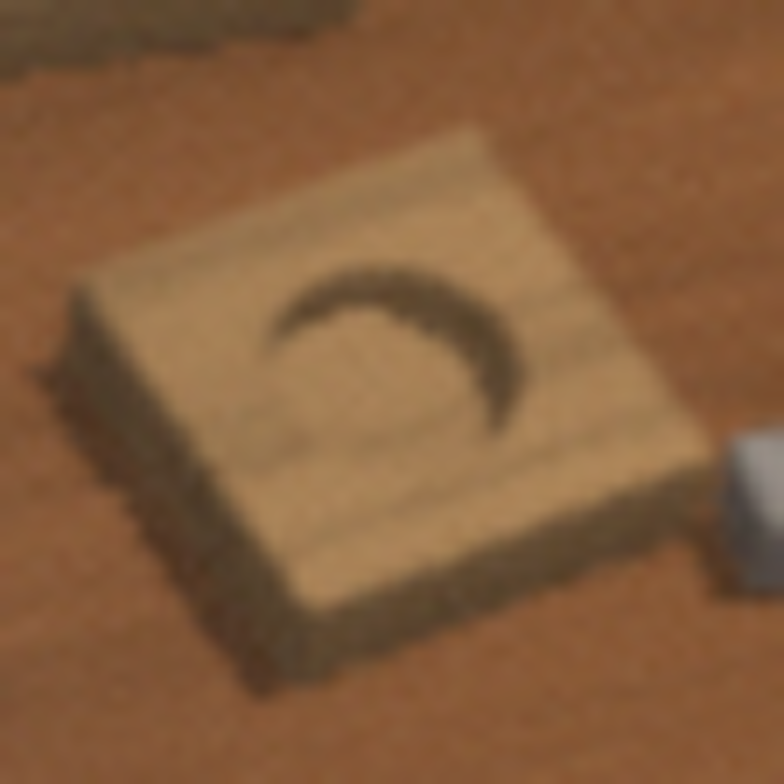

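The stand crops (corners T (185,205),(628,158),(680,585),(240,640); S (78,280),(475,130),(708,462),(312,610) in crop pixels) show the farthest stand with its round hole facing up, the hammer head close by its far-left corner.

Run:
```python
from fit import *
T,S=pickle.load(open("c0.pkl","rb"))
tc=(np.array([(185,205),(628,158),(680,585),(240,640)])+.5)/14-.5+[197,181]
sc=(np.array([(78,280),(475,130),(708,462),(312,610)])+.5)/14-.5+[395,215]
for c,k in((T,tc),(S,sc)):
    P=np.array([onz(c,u,28) for u in k]); print(P.round(1).tolist()); d=P-np.roll(P,1,0);print("mean",P.mean(0).round(1),"sides",np.hypot(d[:,0],d[:,1]).round(1))
def sq(x,y,a):
    o=[]
    for sx,sy in((-1,-1),(1,-1),(1,1),(-1,1)):
        o.append([x+50*(sx*np.cos(a)-sy*np.sin(a)),y+50*(sx*np.sin(a)+sy*np.cos(a)),28])
    return np.array(o)
for n,c,near,ctr in(("T",T,(319,186),(225,209)),("S",S,(340,250),(423,243))):
    im=c["pixels"].astype(int)
    for th in(80,100):
        q,A,f=blob(im.max(2)<th,near); p=solve(c,q,capr(146),[590,-5]); print(n,"cap",p.round(1),A)
    # deck holes / extractor deck
P=np.array([onz(T,u,28) for u in tc]).mean(0);Q=np.array([onz(S,u,28) for u in sc]).mean(0)
m=(P+Q)/2
for n,c,ctr in(("T",T,(225,209)),("S",S,(423,243))):
    w=P if n=="T" else Q
    crop(c,ctr,28,10,f"pics/o{n}.png",[(circ(w[0],w[1],28,27),(0,0,255)),(circ(m[0],m[1],28,27),(255,0,0))])
a=cv2.imread("pics/oT.png");b=cv2.imread("pics/oS.png");cv2.imwrite("pics/o.png",cv2.resize(np.hstack([a,b]),(800,400)))
```

```text
[[578.8, 337.8, 28.0], [591.2, 238.2, 28.0], [493.6, 223.1, 28.0], [479.6, 321.0, 28.0]]
mean [535.8 280.   28. ] sides [100.6 100.3  98.7  98.9]
[[494.6, 229.7, 28.0], [480.1, 329.1, 28.0], [579.0, 340.1, 28.0], [591.1, 244.1, 28.0]]
mean [536.2 285.8  28. ] sides [ 97.6 100.5  99.5  96.8]
T cap [584.1  -3.1] 444
T cap [583.9  -3.3] 487
S cap [586.5   1.2] 492
S cap [ 5.888e+02 -2.000e-01] 558
```

View pics/o.png

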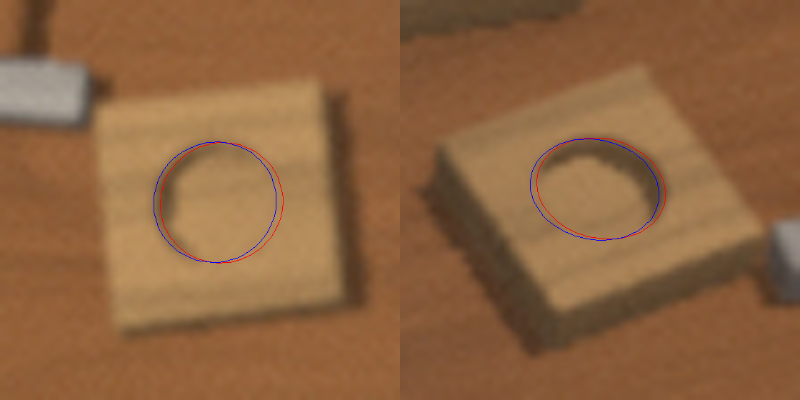

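```bash
cat > go.py <<'E'
from h import *
from plant import state
def to(target=None):
    s=state(); r=rot(s["eef_rot"]); p=s["ee_pos"]
    print("t",round(s["t"],2),"tcp",p.round(1),"F",s["ft_force"].round(1),"gap",round(s["finger_gap"],1),"q",s["q"].round(2))
    print("x",r.as_matrix()[:,0].round(3),"y",r.as_matrix()[:,1].round(3),"z",r.as_matrix()[:,2].round(3))
    # rotvec in tool frame to make tool x exactly down
    x=r.as_matrix()[:,0]; v=np.cross(x,[0,0,-1]); print("level rotvec tool",r.inv().apply(v).round(4))
    if target is not None: print("tool shift",r.inv().apply(np.array(target)-p).round(1))
E
python3 - <<'E'
from go import *
to([586,-1,260])
E
```

```text
t 0.2 tcp [ 224.1 -583.2  205.1] F [-0.7 -0.4 -0.5] gap 94.2 q [ 1.16  0.42 -0.01  1.61  0.    1.11 -0.05]
x [-0.     0.001 -1.   ] y [ 0.359 -0.933 -0.001] z [-0.933 -0.359  0.   ]
level rotvec tool [0.     0.0001 0.0007]
tool shift [ -54.7 -413.7 -546.7]
```

move_arm(
  rows=[
    [[0.122,0,0],[-15,0,0],1],
    [[0.122,0,0],[-15,0,0],1],
    [[0.122,0,0],[-15,0,0],1],
    [[0,0,0],[0,-32,-20],1],
    [[0,0,0],[0,-32,-20],1],
    [[0,0,0],[0,-32,-20],1],
    [[0,0,0],[0,-32,-20],1],
    [[0,0,0],[0,-32,-20],1],
    [[0,0,0],[0,-32,-20],1],
    [[0,0,0],[0,-32,-20],1],
    [[0,0,0],[0,-32,-20],1],
    [[0,0,0],[0,-32,-20],1],
  ],
)

```text
t: 1.2
ee_pos: [404.5, -293.5, 250.5]
eef_rot: [0.0, 0.707, 0.0, -0.707]
ft_force: [1.7, -0.3, -0.7]
finger_gap: 93.9
```

```bash
python3 -c "
from go import *
to([586,-1,230])"
```

```text
t 1.2 tcp [ 404.5 -293.5  250.5] F [ 1.7 -0.3 -0.7] gap 93.9 q [ 0.69  0.15 -0.14  1.86  0.02  1.13 -1.03]
x [ 0. -0. -1.] y [ 0.001 -1.     0.   ] z [-1.    -0.001 -0.   ]
level rotvec tool [-0.     -0.     -0.0002]
tool shift [  20.5 -292.4 -181.8]
```

move_arm(
  rows=[
    [[0,0,0],[0,-32,-20],1],
    [[0,0,0],[0,-32,-20],1],
    [[0,0,0],[0,-32,-20],1],
    [[0,0,0],[0,-32,-20],1],
    [[0,0,0],[0,-32,-20],1],
    [[0,0,0],[0,-32,-20],1],
    [[0,0,0],[0,-32,-20],1],
    [[0,0,0],[0,-32,-20],1],
    [[0,0,0],[0,-32,-20],1],
    [[0,0,0],[20,-4,-2],1],
    [[0,0,0],[0,0,0],1],
  ],
)

```text
t: 2.12
ee_pos: [585.2, -0.3, 227.5]
eef_rot: [-0.001, -0.706, -0.002, 0.708]
ft_force: [-1.3, -0.3, -1.1]
finger_gap: 93.8
```

Run:
```python
from go import *
from plant import camera
import pickle
to([586,-1,160.2])
T=camera("top");S=camera("scene");pickle.dump((T,S),open("c1.pkl","wb"))
crop(T,(320,186),50,8,"/tmp/a.png");crop(S,(340,235),50,8,"/tmp/b.png")
cv2.imwrite("pics/c1.png",cv2.resize(np.hstack([cv2.imread("/tmp/a.png"),cv2.imread("/tmp/b.png")]),(800,400)))
```

```text
t 2.12 tcp [ 5.852e+02 -3.000e-01  2.275e+02] F [-1.3 -0.3 -1.1] gap 93.8 q [ 0.23  0.35 -0.35  1.68  0.13  1.14 -1.73]
x [-0.004  0.001 -1.   ] y [ 0.005 -1.    -0.001] z [-1.    -0.005  0.004]
level rotvec tool [-0.      0.0036  0.0012]
tool shift [67.3  0.8 -1.1]
```

View pics/c1.png

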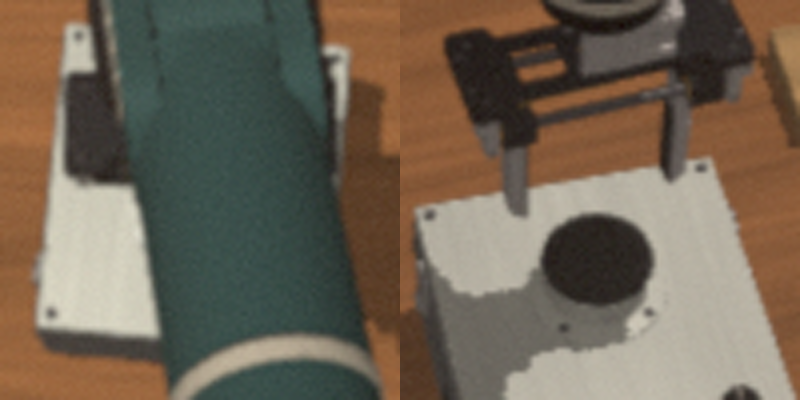

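The picture shows the open fingers (tips at crop (517,212), (673,180)) straddling the cap knob, jaws along y. I use the tips to check the scene camera's bias.

Run:
```python
from fit import *
T,S=pickle.load(open("c1.pkl","rb"))
x,y,z=585.2,-.3,227.5
polys=[]
for s in(-1,1):
    a,b=y+s*47,y+s*59.5
    polys.append((np.array([[x-8,a,z],[x+8,a,z],[x+8,b,z],[x-8,b,z]]),(0,0,255)))
polys.append((circ(586,-1,157,38),(255,0,0)))
crop(S,(340,235),35,8,"pics/c2.png",polys)
```

```text
(no output)
```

View pics/c2.png

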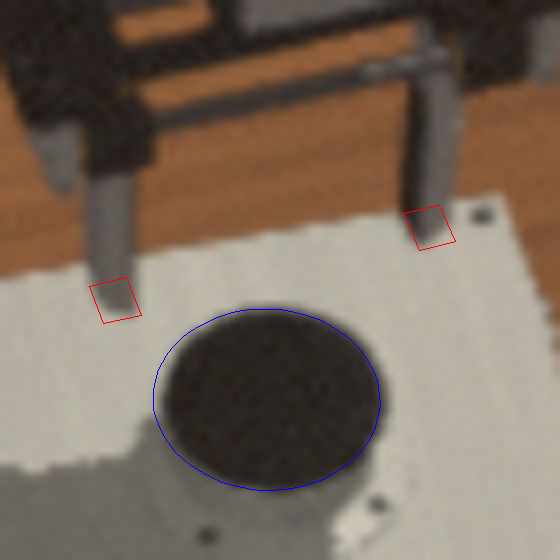

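move_arm(
  rows=[
    [[0,0.004,0.001],[15,-1,-1],0.7],
    [[0,0,0],[20,0,0],0.6],
    [[0,0,0],[20,0,0],0.6],
    [[0,0,0],[8,0,0],0.6],
    [[0,0,0],[4,0,0],0.6],
    [[0,0,0],[0,0,0],0.6],
  ],
)

```text
t: 2.72
ee_pos: [586.8, -2.9, 163.7]
eef_rot: [0.0, 0.708, -0.0, -0.706]
ft_force: [0.9, 0.3, -0.1]
finger_gap: 58.1
```

Run:
```python
from go import *
from plant import camera
to([586,.5,160.2])
S=camera("scene")
crop(S,(340,235),35,8,"pics/c3.png")
```

```text
t 2.72 tcp [586.8  -2.9 163.7] F [ 0.9  0.3 -0.1] gap 58.1 q [ 0.22  0.41 -0.34  1.75  0.16  1.01 -1.75]
x [ 0.004 -0.001 -1.   ] y [-0.    -1.     0.001] z [-1.     0.    -0.004]
level rotvec tool [-0.     -0.0038 -0.0011]
tool shift [ 3.5 -3.4  0.8]
```

View pics/c3.png

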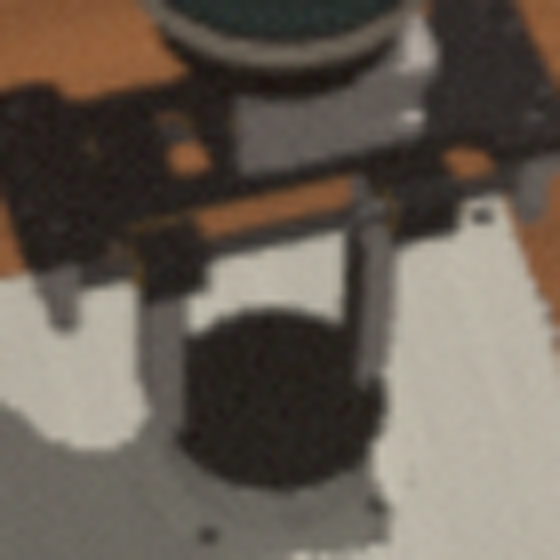

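The fingers sit either side of the knob, tips just above the disc, slightly toward the right side (−y) of it. I correct this, lower the last 3 mm and shut.

move_arm(
  rows=[
    [[0,-0.004,0],[3,-3,0],0.5],
    [[0,0,0],[0,0,0],0.4],
    [[0,0,0],[0,0,0],0.2],
    [[0,0,0],[0,0,0],0.1],
    [[0,0,0],[0,0,0],0.1],
    [[0,0,0],[0,0,0],0],
    [[0,0,0],[0,0,0],0],
    [[0,0,0],[0,0,0],0],
  ],
)

```text
t: 3.43
ee_pos: [587.0, 0.9, 160.7]
eef_rot: [0.001, 0.707, -0.0, -0.707]
ft_force: [-0.8, 0.5, 3.4]
finger_gap: 23.0
```

Run:
```python
from go import *
to([586,.5,160.2])
```

```text
t 3.43 tcp [587.    0.9 160.7] F [-0.8  0.5  3.4] gap 23.0 q [ 0.21  0.42 -0.34  1.75  0.16  1.01 -1.76]
x [ 0.    -0.001 -1.   ] y [ 0.001 -1.     0.001] z [-1.    -0.001 -0.   ]
level rotvec tool [-0.     -0.0003 -0.0009]
tool shift [0.5 0.4 1. ]
```

move_arm(
  rows=[
    [[0,0,0],[0,0,0],0],
    [[0,0,0],[-5,0,0],0],
    [[0,0,0],[-10,0,0],0],
    [[0,0,0],[-20,0,0],0],
    [[0,0,0],[-30,0,0],0],
    [[0,0,0],[-30,0,0],0],
    [[0,0,0],[-15,0,0],0],
    [[0,0,0],[0,0,0],0],
  ],
)

```text
t: 4.1
ee_pos: [588.2, 1.1, 274.9]
eef_rot: [0.001, 0.709, -0.0, -0.705]
ft_force: [-0.1, -0.1, -1.6]
finger_gap: 23.3
```

Run:
```python
from go import *
from plant import camera
to([536,283,270])
S=camera("scene")
polys=[]
crop(S,(340,235),50,8,"/tmp/c3.png",[(circ(587,.9,152,30.5),(0,0,255)),(circ(587,.9,152,26.5),(0,0,255))])
cv2.imwrite("pics/c4.png",cv2.resize(cv2.imread("/tmp/c3.png"),(600,600)))
```

```text
t 4.1 tcp [588.2   1.1 274.9] F [-0.1 -0.1 -1.6] gap 23.3 q [ 0.23  0.31 -0.36  1.62  0.12  1.23 -1.72]
x [ 0.006 -0.001 -1.   ] y [ 0.001 -1.     0.001] z [-1.    -0.001 -0.006]
level rotvec tool [ 0.     -0.0055 -0.0011]
tool shift [   4.3 -281.9   52.1]
```

View pics/c4.png

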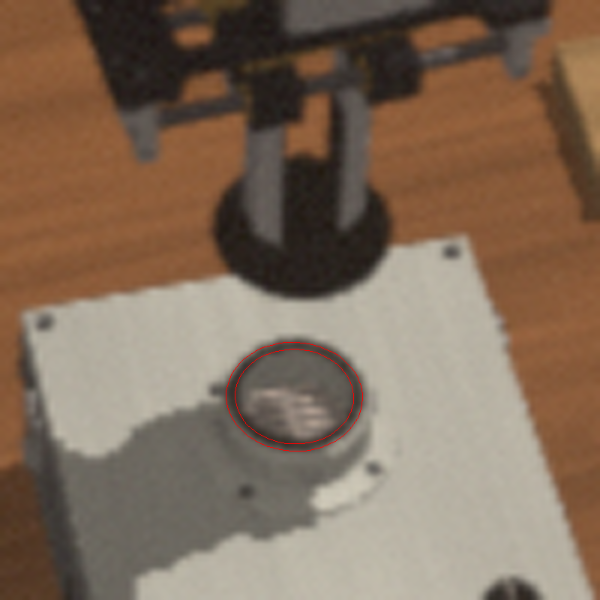

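The picture shows the cap held clear of the deck, and the bare neck with gasket centred where the gripper took the cap (587, 0.9). The scene camera agrees with the robot frame to within about 1 mm there.

move_arm(
  rows=[
    [[0,-0.003,0],[0,-35,6],0],
    [[0,0,0],[0,-35,7],0],
    [[0,0,0],[0,-35,6],0],
    [[0,0,0],[0,-35,7],0],
    [[0,0,0],[0,-36,6],0],
    [[0,0,0],[0,-36,7],0],
    [[0,0,0],[0,-36,6],0],
    [[0,0,0],[0,-35,6],0],
    [[0,0,0],[40,0,0],0],
    [[0,0,0],[40,0,0],0],
    [[0,0,0],[40,0,0],0],
    [[0,0,0],[40,0,0],0],
  ],
)

```text
t: 5.15
ee_pos: [534.2, 283.4, 107.7]
eef_rot: [-0.001, -0.706, 0.0, 0.709]
ft_force: [0.9, 0.5, -1.5]
finger_gap: 23.8
```

move_arm(
  rows=[
    [[0,0,0],[15,0,0],0],
    [[0,0,0],[0,0,0],0],
    [[0,0,0],[0,0,0],0],
  ],
)

```text
t: 5.4
ee_pos: [534.5, 283.6, 94.7]
eef_rot: [-0.001, -0.705, 0.0, 0.709]
ft_force: [0.1, 0.7, 0.1]
finger_gap: 23.5
```

Run:
```python
from fit import *
from go import *
from plant import camera,state
to([536,285,70])
S=camera("scene");T=camera("top");pickle.dump((T,S),open("c5.pkl","wb"))
x,y,z=state()["ee_pos"]; g=z+18.8
crop(S,(423,235),35,10,"/tmp/a.png",[(circ(x,y,g-22,38),(0,0,255)),(circ(x,y,g-33,23.5),(0,255,255)),(circ(536,285,28,27),(255,0,0))])
crop(T,(228,209),35,10,"/tmp/b.png",[(circ(x,y,g-22,38),(0,0,255)),(circ(536,285,28,27),(255,0,0))])
cv2.imwrite("pics/c5.png",cv2.resize(np.hstack([cv2.imread("/tmp/a.png"),cv2.imread("/tmp/b.png")]),(800,400)))
```

```text
t 5.4 tcp [534.5 283.6  94.7] F [0.1 0.7 0.1] gap 23.5 q [-0.21  0.55 -0.44  1.74  0.28  0.92 -2.33]
x [-0.005 -0.002 -1.   ] y [ 0.001 -1.     0.002] z [-1.    -0.001  0.005]
level rotvec tool [ 0.      0.0051 -0.0016]
tool shift [24.7 -1.5 -1.6]
```

View pics/c5.png

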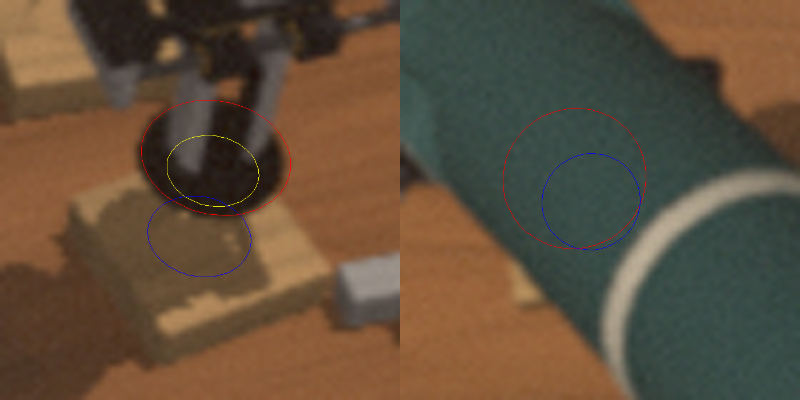

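```bash
cat > edge.py <<'E'
from fit import *
from scipy.ndimage import map_coordinates,gaussian_filter
def efit(c,rings,x0,keep,sign=1,rng=8,step=.5):
    """grid-search x,y maximising outward brightness rise across hull outline; keep(pix,ctr)->bool mask"""
    g=gaussian_filter(c["pixels"].astype(float).mean(2),.6); best=[]
    for dx in np.arange(-rng,rng+.1,step):
        for dy in np.arange(-rng,rng+.1,step):
            ctr,A,h=hullmask(c,rings(x0[0]+dx,x0[1]+dy)); h=h[:,0]
            n=h-ctr; n/=np.linalg.norm(n,axis=1)[:,None]
            k=keep(h,ctr); h=h[k];n=n[k]
            o=map_coordinates(g,(h+n)[:,::-1].T,order=1);i=map_coordinates(g,(h-n)[:,::-1].T,order=1)
            best.append((np.clip(sign*(o-i),-40,40).mean(),x0[0]+dx,x0[1]+dy))
    best.sort(reverse=True); return np.array(best[:6])
E
python3 - <<'E'
from edge import *
from go import *
T,S=pickle.load(open("c5.pkl","rb"))
x,y,z=534.5,283.6,94.7; g=z+18.8
disc=lambda X,Y:[circ(X,Y,g-22,38,144),circ(X,Y,g-27,38,144)]
b=efit(S,disc,(x,y),lambda h,c:h[:,1]>c[1]+2); print(b.round(1))
b=efit(S,disc,(x,y),lambda h,c:h[:,1]>c[1]-6); print(b.round(1))
X,Y=b[0][1:]
crop(S,(423,235),28,20,"/tmp/a.png",[(circ(X,Y,g-22,38),(0,0,255)),(circ(X,Y,g-27,38),(0,0,255))])
cv2.imwrite("pics/c6.png",cv2.resize(cv2.imread("/tmp/a.png"),(600,600)))
# recheck on the c0 the hole in S/T by bright-gradient of stand square edges
T0,S0=pickle.load(open("c0.pkl","rb"))
def sqr(a,n=30):
    t=np.linspace(-50,50,n); P=np.vstack([np.c_[t,0*t-50],np.c_[0*t+50,t],np.c_[-t,0*t+50],np.c_[0*t-50,-t]])
    r=np.array([[np.cos(a),-np.sin(a)],[np.sin(a),np.cos(a)]]); P=P@r.T
    N=np.repeat([[0,-1],[1,0],[0,1],[-1,0]],n,0)@r.T
    return P,N
from scipy.ndimage import gaussian_filter,map_coordinates
for nm,c in(("T",T0),("S",S0)):
    G=gaussian_filter(c["pixels"].astype(float)[:,:,1],.6); best=[]
    for a in np.arange(.06,.20,.01):
        P,N=sqr(a)
        for X in np.arange(528,545,.5):
            for Y in np.arange(274,293,.5):
                q=np.c_[P+[X,Y],np.full(len(P),28.)]
                q1=np.c_[P+[X,Y]+N*3,np.full(len(P),28.)];q2=np.c_[P+[X,Y]-N*3,np.full(len(P),28.)]
                o=proj(c,q1);i=proj(c,q2)
                best.append((np.clip(map_coordinates(G,i[:,::-1].T,order=1)-map_coordinates(G,o[:,::-1].T,order=1),-30,30).mean(),X,Y,a))
    best.sort(reverse=True);print(nm,np.array(best[:5]).round(2))
E
```

```text
[[ 37.4 532.  284.6]
 [ 37.4 531.5 284.6]
 [ 37.3 531.5 284.1]
 [ 37.3 532.  284.1]
 [ 37.3 531.  284.1]
 [ 37.3 532.5 284.6]]
[[ 36.4 532.5 284.1]
 [ 36.4 533.  284.1]
 [ 36.3 532.  284.1]
 [ 36.3 533.  283.6]
 [ 36.3 532.5 283.6]
 [ 36.2 532.5 284.6]]
T [[2.790e+01 5.360e+02 2.820e+02 1.300e-01]
 [2.790e+01 5.355e+02 2.820e+02 1.300e-01]
 [2.788e+01 5.360e+02 2.815e+02 1.300e-01]
 [2.786e+01 5.360e+02 2.820e+02 1.200e-01]
 [2.786e+01 5.355e+02 2.815e+02 1.300e-01]]
S [[2.426e+01 5.345e+02 2.860e+02 1.400e-01]
 [2.422e+01 5.345e+02 2.865e+02 1.400e-01]
 [2.422e+01 5.340e+02 2.860e+02 1.400e-01]
 [2.422e+01 5.345e+02 2.860e+02 1.300e-01]
 [2.420e+01 5.345e+02 2.860e+02 1.500e-01]]
```

View pics/c6.png

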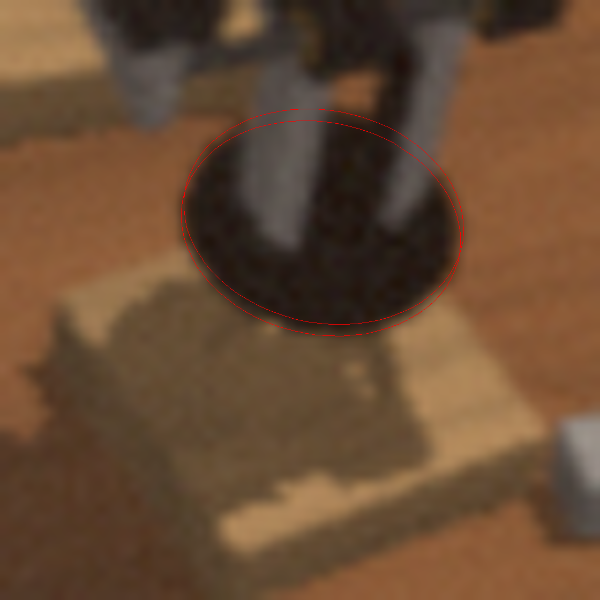

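move_arm(
  rows=[
    [[0,0.004,0],[0,-1.5,-2],0],
    [[0,0,0],[20,0,0],0],
    [[0,0,0],[20,0,0],0],
    [[0,0,0],[10,0,0],0],
    [[0,0,0],[3,0,0],0],
    [[0,0,0],[0,0,0],0],
  ],
)

```text
t: 6.0
ee_pos: [537.3, 285.3, 42.5]
eef_rot: [0.001, 0.707, -0.0, -0.707]
ft_force: [0.0, 0.3, -1.1]
finger_gap: 23.1
```

```bash
python3 -c "
from go import *
to([536.5,285,36.2])"
```

```text
t 6.0 tcp [537.3 285.3  42.5] F [ 0.   0.3 -1.1] gap 23.1 q [-0.23  0.62 -0.41  1.76  0.32  0.83 -2.36]
x [ 0.001 -0.001 -1.   ] y [ 0.001 -1.     0.001] z [-1.    -0.001 -0.001]
level rotvec tool [ 0.     -0.0008 -0.001 ]
tool shift [6.3 0.3 0.8]
```

move_arm(
  rows=[
    [[0,0,0],[2,0,0],0],
    [[0,0,0],[1.5,0,0],0],
    [[0,0,0],[1,0,0],0],
    [[0,0,0],[0,0,0],0],
  ],
)

```text
t: 6.33
ee_pos: [537.4, 285.3, 38.1]
eef_rot: [0.001, 0.708, 0.0, -0.707]
ft_force: [-0.1, -0.3, -0.9]
finger_gap: 23.5
```

move_arm(
  rows=[
    [[0,0,0],[1,0,0],0],
    [[0,0,0],[1,0,0],0],
    [[0,0,0],[0,0,0],0],
  ],
)

```text
t: 6.58
ee_pos: [537.4, 285.3, 36.7]
eef_rot: [0.001, 0.708, -0.0, -0.707]
ft_force: [-3.7, -3.3, 11.8]
finger_gap: 23.5
```

Run:
```python
from fit import *
from go import *
from plant import camera,state
to([536.5,285,36.2])
S=camera("scene")
crop(S,(423,235),30,10,"pics/c7.png")
```

```text
t 6.58 tcp [537.4 285.3  36.7] F [-3.7 -3.3 11.8] gap 23.5 q [-0.24  0.62 -0.4   1.77  0.32  0.82 -2.37]
x [ 0.002 -0.001 -1.   ] y [ 0.001 -1.     0.001] z [-1.    -0.001 -0.002]
level rotvec tool [-0.     -0.0016 -0.001 ]
tool shift [0.5 0.3 1. ]
```

View pics/c7.png

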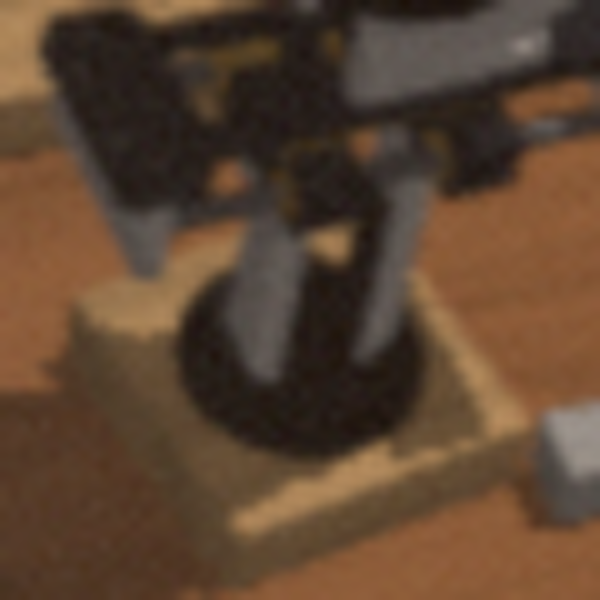

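The cap's disc lies on the block at the expected height (TCP 36.7 versus 36.2) with 12 N of reaction, so it is home. Release and rise.

move_arm(
  rows=[
    [[0,0,0],[-0.5,0,0],0.3],
    [[0,0,0],[0,0,0],0.5],
    [[0,0,0],[0,0,0],0.5],
    [[0,0,0],[0,0,0],0.5],
    [[0,0,0],[-10,0,0],0.5],
    [[0,0,0],[-30,0,0],0.5],
    [[0,0,0],[-40,0,0],0.6],
    [[0,0,0],[-40,0,0],0.6],
    [[0,0,0],[-40,0,0],0.6],
    [[0,0,0],[-40,0,0],0.6],
  ],
)

```text
t: 7.47
ee_pos: [536.5, 285.3, 239.2]
eef_rot: [0.001, 0.708, 0.0, -0.707]
ft_force: [1.4, 0.1, 0.8]
finger_gap: 56.5
```

Run:
```python
from fit import *
from go import *
from plant import camera,state
to([444,-276,230])
S=camera("scene")
crop(S,(423,240),30,10,"pics/c8.png",[(circ(537.4,285.3,28,38),(0,0,255)),(circ(537.4,285.3,65,12),(0,0,255))])
```

```text
t 7.47 tcp [536.5 285.3 239.2] F [1.4 0.1 0.8] gap 56.5 q [-0.17  0.4  -0.48  1.61  0.19  1.18 -2.27]
x [ 0.001 -0.001 -1.   ] y [ 0.001 -1.     0.001] z [-1.    -0.001 -0.001]
level rotvec tool [-0.     -0.0012 -0.0006]
tool shift [  9.4 561.2  93.2]
```

View pics/c8.png

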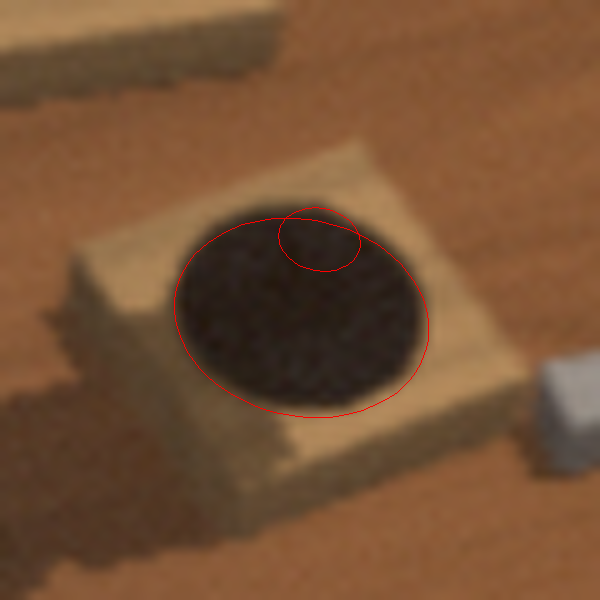

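The cap lies flat and centred in the stand. Now over to the grille.

move_arm(
  rows=[
    [[0,0,0],[-5,35,6],0.7],
    [[0,0,0],[0,35,6],0.7],
    [[0,0,0],[0,35,6],0.7],
    [[0,0,0],[0,35,6],0.7],
    [[0,0,0],[0,35,6],0.7],
    [[0,0,0],[0,35,6],0.7],
    [[0,0,0],[0,35,6],0.7],
    [[0,0,0],[0,35,6],0.7],
    [[0,0,0],[0,35,6],0.7],
    [[0,0,0],[0,35,6],0.7],
    [[0,0,0],[0,35,6],0.7],
    [[0,0,0],[0,35,6],0.7],
  ],
)

```text
t: 8.52
ee_pos: [464.7, -136.2, 242.4]
eef_rot: [0.001, 0.708, -0.0, -0.706]
ft_force: [0.8, 0.1, 0.2]
finger_gap: 65.8
```

move_arm(
  rows=[
    [[0,0,0],[0,35,5],0.7],
    [[0,0,0],[0,35,5],0.7],
    [[0,0,0],[0,35,5],0.7],
    [[0,0,0],[0,35,5],0.7],
    [[0,0,0],[30,0,0],0.7],
    [[0,0,0],[40,0,0],0.7],
    [[0,0,0],[40,0,0],0.7],
    [[0,0,0],[40,0,0],0.7],
    [[0,0,0],[0,0,0],0.7],
  ],
)

```text
t: 9.27
ee_pos: [442.3, -272.9, 86.2]
eef_rot: [0.001, -0.705, -0.002, 0.709]
ft_force: [-1.7, 0.7, -1.6]
finger_gap: 66.0
```

Run:
```python
from fit import *
from go import *
from plant import camera,state
to([445,-275.5,29.5])
S=camera("scene");x,y,z=state()["ee_pos"]
crop(S,(233,250),35,8,"pics/c9.png",[(circ(x,y,z,10),(0,0,255)),(circ(445,-275.5,25.8,44.5),(255,0,0)),(circ(445,-275.5,57.8,12),(255,0,0))])
```

```text
t 9.27 tcp [ 442.3 -272.9   86.2] F [-1.7  0.7 -1.6] gap 66.0 q [ 0.6   0.39 -0.13  1.97  0.07  0.79 -1.14]
x [-0.007  0.004 -1.   ] y [ 0.001 -1.    -0.004] z [-1.    -0.001  0.007]
level rotvec tool [-0.      0.0065  0.0038]
tool shift [56.7  2.8 -3. ]
```

View pics/c9.png

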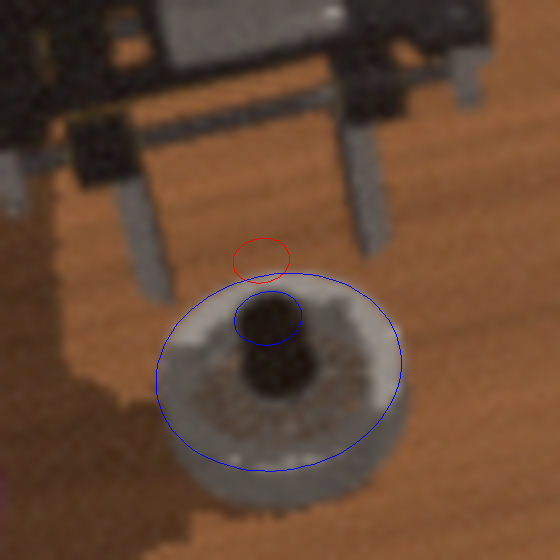

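move_arm(
  rows=[
    [[0,0,0],[0,0,0],0.7],
    [[0,0,0],[20,2,-1],0.6],
    [[0,0,0],[20,0,0],0.6],
    [[0,0,0],[10,0,0],0.6],
    [[0,0,0],[3,0,0],0.6],
    [[0,0,0],[0,0,0],0.6],
    [[0,0,0],[0,0,0],0.6],
  ],
)

```text
t: 9.9
ee_pos: [447.4, -277.3, 40.3]
eef_rot: [0.001, 0.708, -0.0, -0.706]
ft_force: [0.5, 0.1, 0.3]
finger_gap: 56.1
```

Run:
```python
from fit import *
from go import *
from plant import camera,state
to([445,-275.5,29.5])
S=camera("scene");x,y,z=state()["ee_pos"]
crop(S,(233,250),35,8,"pics/c10.png",[(circ(445,-275.5,25.8,44.5),(255,0,0))])
```

```text
t 9.9 tcp [ 447.4 -277.3   40.3] F [0.5 0.1 0.3] gap 56.1 q [ 0.59  0.47 -0.12  1.98  0.09  0.69 -1.15]
x [ 0.002 -0.002 -1.   ] y [ 0.001 -1.     0.002] z [-1.    -0.001 -0.002]
level rotvec tool [ 0.     -0.0025 -0.0019]
tool shift [10.8 -1.8  2.5]
```

View pics/c10.png

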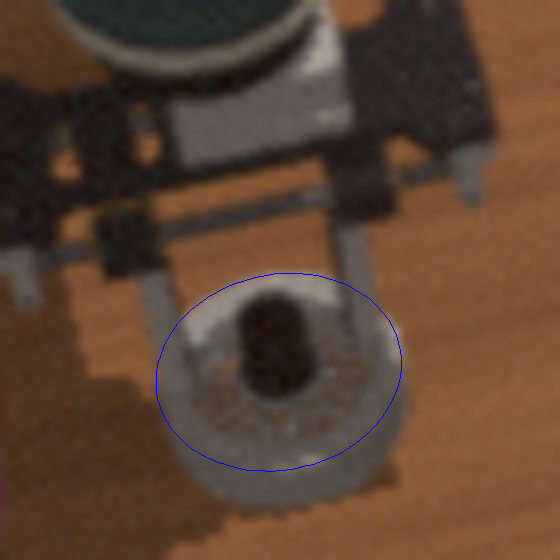

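move_arm(
  rows=[
    [[0,-0.002,0],[6,-1,2],0.5],
    [[0,0,0],[4.5,0,0],0.4],
    [[0,0,0],[0,0,0],0.3],
    [[0,0,0],[0,0,0],0.2],
    [[0,0,0],[0,0,0],0],
    [[0,0,0],[0,0,0],0],
    [[0,0,0],[0,0,0],0],
    [[0,0,0],[0,0,0],0],
  ],
)

```text
t: 10.62
ee_pos: [444.7, -275.9, 28.3]
eef_rot: [-0.001, -0.707, 0.0, 0.707]
ft_force: [-0.1, -0.5, -0.2]
finger_gap: 23.4
```

Run:
```python
from go import *
to([445,-275.5,29.5])
```

```text
t 10.62 tcp [ 444.7 -275.9   28.3] F [-0.1 -0.5 -0.2] gap 23.4 q [ 0.59  0.49 -0.12  1.99  0.09  0.67 -1.15]
x [-0.001 -0.001 -1.   ] y [ 0.001 -1.     0.001] z [-1.    -0.001  0.001]
level rotvec tool [-0.     0.001 -0.001]
tool shift [-1.2 -0.4 -0.3]
```

move_arm(
  rows=[
    [[0,0,0],[-5,0,0],0],
    [[0,0,0],[-15,0,0],0],
    [[0,0,0],[-35,0,0],0],
    [[0,0,0],[-40,0,0],0],
    [[0,0,0],[-40,0,0],0],
    [[0,0,0],[-40,0,0],0],
    [[0,0,0],[-30,0,0],0],
    [[0,0,0],[-10,-32,-16],0],
    [[0,0,0],[0,-32,-16],0],
    [[0,0,0],[0,-32,-16],0],
    [[0,0,0],[0,-32,-16],0],
    [[0,0,0],[0,-32,-16],0],
  ],
)

```text
t: 11.62
ee_pos: [525.0, -114.0, 243.7]
eef_rot: [-0.001, -0.707, 0.0, 0.707]
ft_force: [0.1, 0.1, -1.0]
finger_gap: 23.7
```

move_arm(
  rows=[
    [[0,0,0],[0,-32,-16],0],
    [[0,0,0],[0,-32,-16],0],
    [[0,0,0],[0,-32,-16],0],
    [[0,0,0],[0,-20,-13],0],
    [[0,0,0],[0,0,0],0],
    [[0,0,0],[0,0,0],0],
  ],
)

```text
t: 12.12
ee_pos: [585.7, 1.7, 242.8]
eef_rot: [-0.001, -0.707, -0.001, 0.708]
ft_force: [-0.6, -0.6, -2.1]
finger_gap: 23.5
```

Run:
```python
from fit import *
from go import *
from plant import camera,state
to([587.3,1,200])
S=camera("scene");T=camera("top");x,y,z=state()["ee_pos"];f=z-28.3
pickle.dump((T,S),open("c11.pkl","wb"))
crop(S,(340,225),50,6,"pics/c11.png",[(circ(x,y,f+25.8,44.5),(0,0,255)),(circ(x,y,f,44.5),(0,0,255)),(circ(587.3,1,152,30.5),(255,0,0))])
```

```text
t 12.12 tcp [585.7   1.7 242.8] F [-0.6 -0.6 -2.1] gap 23.5 q [ 0.2   0.33 -0.32  1.66  0.11  1.17 -1.72]
x [-0.002 -0.001 -1.   ] y [ 0.003 -1.     0.001] z [-1.    -0.003  0.002]
level rotvec tool [-0.      0.0015 -0.0006]
tool shift [42.8  0.7 -1.7]
```

View pics/c11.png

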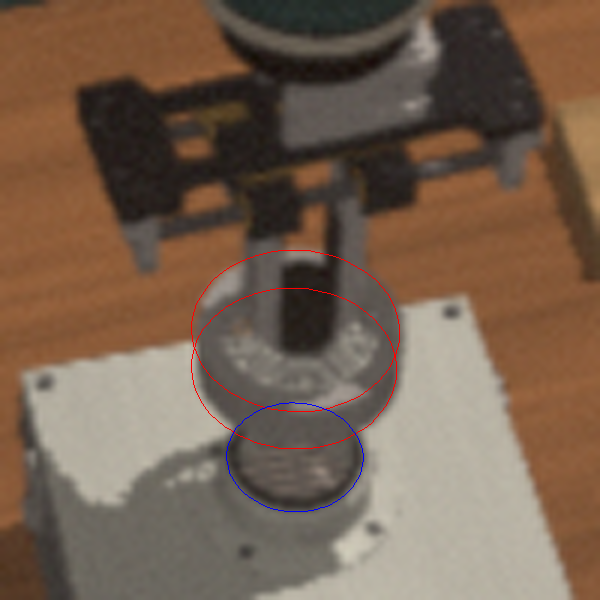

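The grille hangs level above the bare neck (gasket at crop (295,457)). I fit both outlines in the same picture to get the relative offset.

Run:
```python
from edge import *
T,S=pickle.load(open("c11.pkl","rb"))
x,y,f=585.7,1.7,242.8-28.3
ring=lambda X,Y:[circ(X,Y,f+25.8,44.5,144),circ(X,Y,f,44.5,144)]
gk=lambda X,Y:[circ(X,Y,152,30.5,144)]
print(efit(S,ring,(x,y),lambda h,c:abs(h[:,0]-c[0])>8).round(1)[:4])
print(efit(S,ring,(x,y),lambda h,c:h[:,1]>c[1]-4).round(1)[:4])
b=efit(S,gk,(587,1),lambda h,c:h[:,1]>c[1]-3);print(b.round(1)[:4])
import pickle
S4=S
# capture of bare neck with lower occlusion: all outline below grille
g=b[0]
a=efit(S,ring,(x,y),lambda h,c:h[:,1]>c[1]-4)[0]
crop(S,(340,225),35,8,"pics/c12.png",[(circ(a[1],a[2],f+25.8,44.5),(0,0,255)),(circ(a[1],a[2],f,44.5),(0,0,255)),(circ(g[1],g[2],152,30.5),(255,0,0))])
```

```text
[[ 19.8 590.2   2.2]
 [ 19.8 589.7   2.2]
 [ 19.8 589.2   2.7]
 [ 19.8 590.7   2.2]]
[[ 25.5 582.2   3.7]
 [ 25.5 582.2   3.2]
 [ 25.5 582.7   4.7]
 [ 25.5 582.7   3.7]]
[[ 36.1 586.5   1. ]
 [ 36.1 586.5   1.5]
 [ 36.1 587.    1.5]
 [ 36.  587.    1. ]]
```

View pics/c12.png

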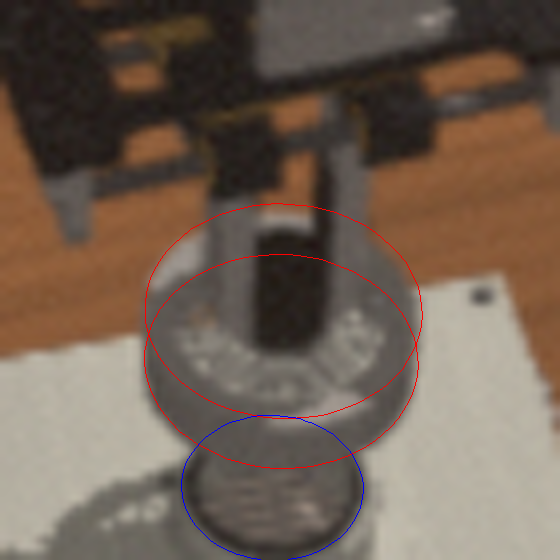

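move_arm(
  rows=[
    [[0,0.001,0],[15,0.5,-1.5],0],
    [[0,0,0],[25,0,0],0],
    [[0,0,0],[15,0,0],0],
    [[0,0,0],[5,0,0],0],
    [[0,0,0],[0,0,0],0],
    [[0,0,0],[0,0,0],0],
  ],
)

```text
t: 12.72
ee_pos: [587.3, -0.8, 183.7]
eef_rot: [0.0, 0.707, -0.0, -0.707]
ft_force: [-0.3, 0.6, -0.2]
finger_gap: 23.6
```

Run:
```python
from edge import *
from go import *
from plant import camera,state
to([587.5,.8,172])
S=camera("scene");T=camera("top");x,y,z=state()["ee_pos"];f=z-28.3
pickle.dump((T,S),open("c13.pkl","wb"))
crop(S,(340,240),35,8,"pics/c13.png",[])
ring=lambda X,Y:[circ(X,Y,f+25.8,44.5,144),circ(X,Y,f,44.5,144)]
print(efit(S,ring,(x,y),lambda h,c:h[:,1]>c[1]-4).round(1)[:4])
```

```text
t 12.72 tcp [587.3  -0.8 183.7] F [-0.3  0.6 -0.2] gap 23.6 q [ 0.19  0.39 -0.31  1.73  0.13  1.05 -1.73]
x [ 0.001 -0.001 -1.   ] y [-0.    -1.     0.001] z [-1.     0.    -0.001]
level rotvec tool [-0.     -0.0006 -0.0011]
tool shift [11.7 -1.6 -0.2]
[[ 21.9 587.7  -0.9]
 [ 21.9 587.2  -0.9]
 [ 21.8 586.7  -0.9]
 [ 21.8 587.2  -1.4]]
```

View pics/c13.png

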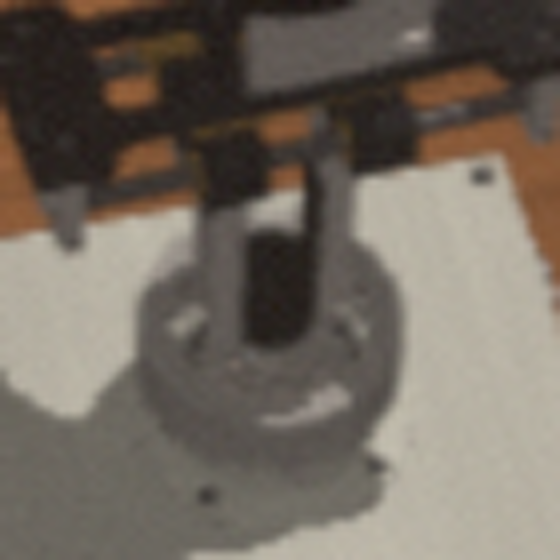

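The grille is just above the gasket; S and the TCP now agree (587.5, −0.9), and S puts the gasket at (586.7, 1.3), so I shift +2 in y and lower gently.

move_arm(
  rows=[
    [[0,0,0],[0,-2,0],0],
    [[0,0,0],[3,0,0],0],
    [[0,0,0],[3,0,0],0],
    [[0,0,0],[2,0,0],0],
    [[0,0,0],[0,0,0],0],
  ],
)

```text
t: 13.23
ee_pos: [586.8, 1.8, 174.2]
eef_rot: [-0.001, -0.707, 0.0, 0.707]
ft_force: [0.1, 0.8, -0.6]
finger_gap: 23.3
```

Run:
```python
from go import *
to([587,1,166])
```

```text
t 13.23 tcp [586.8   1.8 174.2] F [ 0.1  0.8 -0.6] gap 23.3 q [ 0.19  0.4  -0.31  1.73  0.14  1.03 -1.74]
x [-0.001 -0.001 -1.   ] y [ 0.001 -1.     0.001] z [-1.    -0.001  0.001]
level rotvec tool [ 0.      0.0009 -0.0009]
tool shift [ 8.3  0.8 -0.2]
```

move_arm(
  rows=[
    [[0,0,0],[2,0.5,0],0],
    [[0,0,0],[2,0,0],0],
    [[0,0,0],[0,0,0],0],
  ],
)

```text
t: 13.48
ee_pos: [586.8, 1.5, 170.4]
eef_rot: [-0.001, -0.707, -0.0, 0.707]
ft_force: [-1.3, 0.9, -1.5]
finger_gap: 23.5
```

move_arm(
  rows=[
    [[0,0,0],[2,0,0],0],
    [[0,0,0],[1,0,0],0],
    [[0,0,0],[0,0,0],0],
  ],
)

```text
t: 13.73
ee_pos: [586.9, 1.5, 167.5]
eef_rot: [-0.001, -0.707, -0.0, 0.707]
ft_force: [-2.7, 1.7, -2.0]
finger_gap: 23.3
```

move_arm(
  rows=[
    [[0,0,0],[1,-0.5,1],0],
    [[0,0,0],[1,0,0],0],
    [[0,0,0],[0,0,0],0],
  ],
)

```text
t: 13.98
ee_pos: [586.2, 1.7, 165.7]
eef_rot: [0.001, 0.707, -0.0, -0.707]
ft_force: [0.1, -0.0, -0.5]
finger_gap: 23.3
```

move_arm(
  rows=[
    [[0,0,0],[1,0,0],0],
    [[0,0,0],[0.5,0,0],0],
    [[0,0,0],[0,0,0],0],
  ],
)

```text
t: 14.23
ee_pos: [586.1, 1.8, 164.3]
eef_rot: [-0.001, -0.707, 0.0, 0.707]
ft_force: [-0.3, -0.5, 0.3]
finger_gap: 23.6
```

move_arm(
  rows=[
    [[0,0,0],[0.7,0,0],0],
    [[0,0,0],[0.7,0,0],0],
    [[0,0,0],[0,0,0],0],
  ],
)

```text
t: 14.48
ee_pos: [586.3, 1.9, 163.2]
eef_rot: [0.001, 0.707, -0.0, -0.707]
ft_force: [-1.7, 0.2, 4.2]
finger_gap: 23.5
```

move_arm(
  rows=[
    [[0,0,0],[0.7,0,0],0],
    [[0,0,0],[0.7,0,0],0],
    [[0,0,0],[0,0,0],0],
  ],
)

```text
t: 14.73
ee_pos: [586.7, 1.9, 162.3]
eef_rot: [0.001, 0.708, -0.0, -0.707]
ft_force: [-2.5, 0.4, 11.5]
finger_gap: 23.5
```

move_arm(
  rows=[
    [[0,0,0],[0.5,0,0.3],0],
    [[0,0,0],[0.5,0,0],0],
    [[0,0,0],[0,0,0],0],
  ],
)

```text
t: 14.98
ee_pos: [586.0, 2.0, 160.8]
eef_rot: [0.001, 0.707, 0.0, -0.707]
ft_force: [-0.5, 0.9, 2.2]
finger_gap: 23.3
```

move_arm(
  rows=[
    [[0,0,0],[0.5,0,0],0],
    [[0,0,0],[0.5,0,0],0],
    [[0,0,0],[0,0,0],0],
  ],
)

```text
t: 15.23
ee_pos: [585.5, 1.9, 159.0]
eef_rot: [-0.001, -0.707, -0.0, 0.707]
ft_force: [-0.2, 1.4, -3.8]
finger_gap: 23.5
```

Force rose to about 12 N and then dropped: it has gone over the catches. Now I press it home and build up the holding push.

move_arm(
  rows=[
    [[0,0,0],[0.7,0,0],0],
    [[0,0,0],[0.7,0,0],0],
    [[0,0,0],[0,0,0],0],
  ],
)

```text
t: 15.48
ee_pos: [585.7, 1.7, 157.9]
eef_rot: [-0.001, -0.707, 0.0, 0.707]
ft_force: [-0.5, 1.2, -1.4]
finger_gap: 23.3
```

move_arm(
  rows=[
    [[0,0,0],[0.7,0,0],0],
    [[0,0,0],[0.7,0,0],0],
    [[0,0,0],[0,0,0],0],
  ],
)

```text
t: 15.73
ee_pos: [585.9, 1.7, 157.4]
eef_rot: [0.001, 0.707, -0.0, -0.707]
ft_force: [-5.1, -0.6, 9.4]
finger_gap: 23.7
```

move_arm(
  rows=[
    [[0,0,0],[0.5,0,0.3],0],
    [[0,0,0],[0.5,0,0],0],
    [[0,0,0],[0,0,0],0],
    [[0,0,0],[0,0,0],0],
  ],
)

```text
t: 16.07
ee_pos: [586.0, 1.8, 157.4]
eef_rot: [0.001, 0.708, -0.0, -0.707]
ft_force: [-8.6, -1.3, 21.8]
finger_gap: 23.3
```

move_arm(
  rows=[
    [[0,0,0],[0,0,0],0],
    [[0,0,0],[0,0,0],0],
    [[0,0,0],[0,0,0],0],
    [[0,0,0],[0,0,0],0],
    [[0,0,0],[0,0,0],0],
    [[0,0,0],[0,0,0],0],
  ],
)

```text
t: 16.57
ee_pos: [586.0, 1.7, 157.4]
eef_rot: [0.001, 0.708, -0.0, -0.707]
ft_force: [-8.5, -1.1, 22.5]
finger_gap: 23.3
```

Run:
```python
from fit import *
from go import *
from plant import camera,state
to()
S=camera("scene");T=camera("top"); to()
crop(S,(340,240),35,8,"/tmp/a.png",[]);crop(S,(423,240),35,8,"/tmp/b.png")
cv2.imwrite("pics/c14.png",cv2.resize(np.hstack([cv2.imread("/tmp/a.png"),cv2.imread("/tmp/b.png")]),(800,400)))
cv2.imwrite("pics/full14.png",S["pixels"][:,:,::-1])
```

```text
t 16.57 tcp [586.    1.7 157.4] F [-8.5 -1.1 22.5] gap 23.3 q [ 0.18  0.41 -0.31  1.75  0.15  0.99 -1.75]
x [ 0.001 -0.001 -1.   ] y [ 0.001 -1.     0.001] z [-1.    -0.001 -0.001]
level rotvec tool [-0.     -0.0014 -0.0014]
t 16.67 tcp [586.    1.7 157.4] F [-9.3 -1.5 21.6] gap 23.6 q [ 0.18  0.41 -0.31  1.75  0.15  0.99 -1.75]
x [ 0.002 -0.001 -1.   ] y [ 0.001 -1.     0.001] z [-1.    -0.001 -0.002]
level rotvec tool [ 0.     -0.0015 -0.0013]
```

View pics/c14.png

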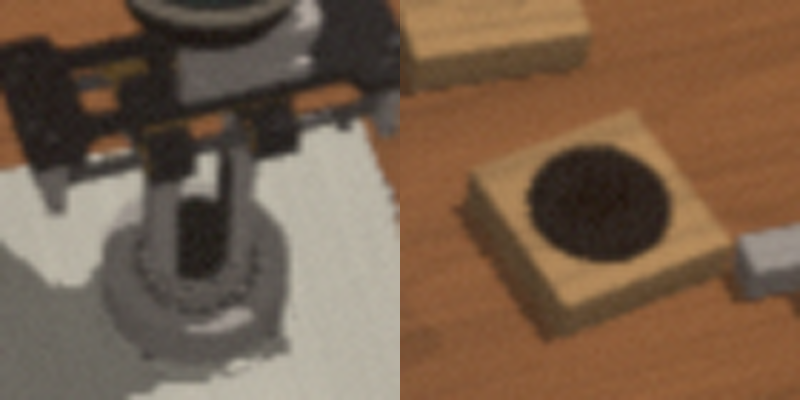

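View pics/full14.png

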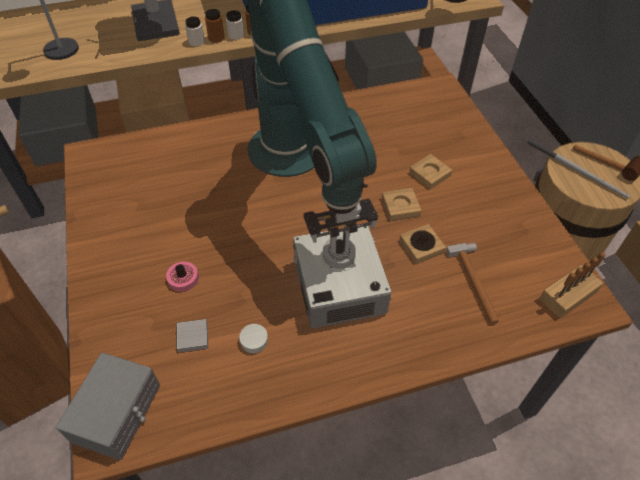

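Home: the grille sits level on the neck, the cap is in the farthest stand at (423,241), and hammer (470,280), block (192,335) and tin (254,338) have not moved. The push is steady at 22 N with the TCP at the expected 157.4 mm.

```bash
python3 -c "
from plant import hand_in,state
print(hand_in()); s=state(); print(s['t'],s['ft_force'],s['ee_pos'])"
```

```text
the job is handed in; nothing more can be done
None
the job is handed in; nothing more can be done
```

The job is done and handed in at about 16.7 s, with the arm still holding the grille down.

- **Cap:** I parked it in the farthest of the three stands. It bottomed out at TCP z 36.7 mm (36.2 expected) with 12 N of reaction, and the later pictures show it flat in the hole.
- **Grille:** I pressed it over the neck. The force rose to about 12 N and dropped as it passed the catches. It stopped on the gasket at TCP z 157.4 mm (157.5 expected) and did not move further as the force rose from 9 to 22 N.
- **Holding push:** It read a steady 22 N down with the grip kept. I could not read the force again after hand-in.
- **Bystanders:** The last scene picture shows the hammer, block, tin and pink grille where they started.

Two checks did not agree fully. The two cameras differed by about 4–5 mm in y, so I centred the grille by lateral force on the way down. About 9 N of sideways force (−x) remains at the wrist along with the push. I did not find the cause.

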